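# Jack the dough roller's leg down onto its load plate

## Robot

A 6-joint arm with a two-finger parallel gripper is mounted at the origin on the work surface. World frame = base frame: x ahead of the robot, y to its left, z up, the work surface at z = 0. Lengths are in m, angles in rad, forces in N, time in s.
With the tool pointing down it reaches from about 0.35 to 0.975 m from the base axis. Payload 4.9 kg.
Tool frame: the origin (TCP) lies midway between the tips of the shut fingers; the grasp point (between the pads) lies 19 mm behind it (manip.pinch_z is the distance from the TCP to the grasp point, in m); z points along the fingers, y is the direction in which the jaws open and shut (so a half turn about z gives the same grasp; the last joint's range is limited). The gripper opens to 85 mm and grips with 20 to 120 N. Pads are 22 mm wide; open, the fingers measure 114 mm over their backs; the gripper's body (76 mm by 85 mm) begins 54 mm behind the grasp point. The pads swing forward as they close: fully open they stand 13 mm farther back than shut.
Start: joints at [1.108, 0.053, 1.613, -0, 1.476, -0.119], TCP at [0.211, 0.588, 0.231] pointing down, gripper open.
Joint ranges: [-3.01, 3.01], [-1.01, 2.22], [0.06, 2.58], [-1.02, 4.17], [0.09, 2.62], [-3.14, 3.14]. Speed limits (rad/s): [2.57, 2.57, 3.14, 3.14, 3.14, 3.14].

## Interface

Orientations are given as a unit quaternion [w, x, y, z].
In Python, from plant import manip gives the robot as it stands.
- The arm moves only by the tool drive_tool, never from a script. Its argument "commands" is text: rows parted by semicolons, each of 5 numbers parted by spaces: the finger opening in mm, from 0 to 85.4, then the shift along the tool's x, y, z in units of 30 mm (1.0 is 30 mm), then the turn about the tool's z in degrees. A call has exactly 8 rows; each row shifts and turns the commanded pose from where the row before left it, along the tool's axes as they then stand; what a row does not reach is not made up. A row lasts 1/8 s, in which the tool goes at most 62.5 mm and 10.7 degrees, less where a joint would pass 70% of its speed; a pose out of reach is approached as far as the arm can. A call is refused whole if a number of a shift passes 1 or a number of a turn 10.7, either way. A call with a gripper value outside its range is refused whole. The fingers move at their own pace and stop on an object; the grip force is fixed at half the most. Time passes only in rows, so rows that do not move let the fingers close, or fill a call up. It gives the time, the measured TCP pose, the force and the opening at its end, in the units of the state.
- manip.state(): the state, without advancing time (a new reading comes with each control period).
- manip.grab_frame(name): name is "side" or "top"; returns the picture (420x560x3 uint8, red, green, blue); there is no depth.
- manip.camera_params(name): a dict with "fx", "fy", "cx", "cy" (pixels), "xyz" and "orientation" of the camera in the world. Camera axes: x right, y down, z forward; pixel columns grow to the right and rows downward; lengths in m; the calibration is good to about 2 mm. A picture is of the moment at which its call begins. camera_params takes no time and is no camera call.
- manip.job_done(): hands the job in, once; it reports no verdict.
The state is a dict: "time": time; "joint_pos": joint angles; "joint_vel": joint speeds; "joint_efforts": joint torques, N m; "tool_pos": TCP position; "tool_rot": TCP orientation; "contact_force": force on the tool from outside, world axes, zero at the start; "ft_torque": the same for the moment, N m; "gripper_width": opening from 0.0 (shut) to 1.0 (fully open).
Only numpy, scipy, OpenCV 4.12 (cv2) and the standard library are available. Lean on these libraries where they do the work, as an engineer would, in place of code of your own. Each camera call takes 0.05 s, during which the arm holds its last target. There are 200 camera calls.

## Task

Slide the steel load plate under the raised foot of the dough roller's jack leg so that the foot will land on the middle of its round head, then wind the crank until the foot bears firmly on the plate. You will feel the crank get clearly heavier: stop there, without forcing it, let go, and leave the other kitchen things where they are.

Things in the scene. Friction and masses are not known exactly. Their poses are not given: they have to be found in the camera images.
- roller: Low steel dough roller, fixed. Origin: the worktop point under its jack leg's axis, z up. Housing 200 mm tall, from x = -30 to 230 mm and y = -120 to -400 mm; a bracket joins it to the leg. Leg: grey tube 44 mm across, lower end 85 mm above the worktop, under a square gear head 64 mm wide (top at 172 mm) with the crank on top.
- jack_axis (a point): Point on the vertical axis of jack leg and crank, 200 mm above the worktop (upper face of the crank arm). Clockwise seen from above winds the foot down, 16 mm a turn, some 3 turns in all. Turning it free takes a steady push of about 6 N at the knob (friction); it stays where it is left, also under the right load.
- crank_knob (a point): Centre of the crank's upright knob: black cylinder 26 mm across, 203 to 253 mm above the worktop (this point 228), on the end of a flat steel arm 22 mm wide. It circles the jack axis at 65 mm radius and spins freely on its pin, so it can be held at a constant gripper orientation. The crank may start pointing anywhere.
- foot: Round rubber foot of the leg, 48 mm across; origin at the centre of its sole. Starts 28 to 45 mm above the worktop. Once it presses on the plate, the push at the knob rises 8 N per rad of crank. It bears firmly when the push along the circle has risen by 2.4 to 5.4 N (60 to 140 N on the foot); 7.8 N more (200 N) is forcing it. Poses are too coarse to tell.
- plate: Loose dark steel load plate, 0.6 to 0.9 kg, flat on the worktop. Origin: centre of the underside of its round head (90 mm across, 10 mm thick); x points from tab to head, z up. A strip 28 mm wide, 6 mm thick, runs from the head to x = -195 mm and carries an upright tab. It is made to be slid along the worktop by the tab.
- plate_tab (a point): Point on the plate's upright tab, at plate x = -170 mm, 35 mm above the plate's underside. The tab is 12 mm thick (along the plate's y), 36 mm long (along x) and rises to 55 mm; grip it across its thickness.
- canister_a: Bystander, to be left alone: open steel canister, 80 mm across, 110 mm tall, beyond the leg. Origin at its underside.
- canister_b: Bystander, to be left alone: open steel canister, 72 mm across, 90 mm tall, near the robot. Origin at its underside.
- jar: Bystander, to be left alone: glass jar with white cap, 70 mm across, 100 mm tall. Origin at its underside.
- oil: Bystander, to be left alone: amber oil bottle, 72 mm across, 220 mm tall. Origin at its underside.
- spoon: Bystander, to be left alone: steel spoon lying on the worktop. Origin at its underside.
- bowl: Bystander, to be left alone: steel bowl, 120 mm across, 50 mm tall. Origin at its underside.
- lid_disc: Bystander, to be left alone: flat steel disc, 84 mm across, 12 mm thick. Origin at its underside.

How it is judged:
On the way, in this order (a step that is already met when the one before it is completed fails the run):
1. the plate lies under the raised foot, centred to 18 mm, nothing pressing on it yet (horizontal distance between plate and foot below 0.018 m and height (world z) of plate below 0.004 m and height (world z) of foot above 0.015 m and contact force between foot and plate below 1 N), for 0.2 s.
2. the foot bears on the plate with at least 60 N (contact force between foot and plate above 60 N), for 0.2 s.
At the end, for the whole second after the job is handed in: The plate lies flat under the foot, its head centred on the foot to 18 mm, and the foot bears on it with 60 to 140 N, the crank let go and everything at rest (contact force between foot and plate between 60 and 140 N and horizontal distance between plate and foot below 0.018 m and angle between plate's own z axis and vertical below 0.05 rad and linear speed of plate below 0.01 m/s); the robot touches nothing.
It fails at once if the jack is forced: more than 200 N on the plate (contact force between foot and plate above 200 N).
It fails at once if one of the other kitchen things is shifted by more than 30 mm (distance of any of canister_a, canister_b, jar, oil, spoon, bowl, lid_disc from where it was at the start of the episode above 0.03 m).
It also fails if it takes over 72 s, if anything falls off the work surface, if the arm or the gripper's body presses on something with over 40 N, if the wrist force passes 120 N, or if a joint passes its speed limit or range.

## Working session

There is one attempt and no reset: what is moved stays moved. The work goes in short steps, Python scripts to look and compute and a tool call to move; the robot and the scene stay as the last step left them, time stands still between calls to the robot, and variables do not carry over. Pictures are saved under pics/ and viewed, about 8 in all and at most 12, crops included, and the job is handed in when it is done.

Besides the shell and the picture viewer there is one more tool, called by a JSON object that holds its "name" and its "arguments", one argument or row to a line. drive_tool: Moves the arm, as the interface text tells. Its arguments: {"type":"object","properties":{"commands":{"type":"string"}},"required":["commands"]}

```bash
mkdir -p pics; ls; python3 - <<'E'
from plant import manip
import cv2
print(manip.state(), manip.pinch_z)
for n in("side","top"):
    print(manip.camera_params(n)); cv2.imwrite(f"pics/{n}0.png",manip.grab_frame(n)[:,:,::-1])
E
```

```text
pics
{'time': 0.0, 'joint_pos': array([ 1.10798781e+00,  5.33731487e-02,  1.61430336e+00, -8.17465317e-06,
        1.47598192e+00, -1.19006524e-01]), 'joint_vel': array([ 0.00107817, -0.00137457, -0.0002691 ,  0.00101574, -0.00066668,
        0.00029836]), 'joint_efforts': array([ 1.32276517e-03, -3.93674719e+01, -3.70180893e+01,  3.58152317e-05,
        6.83415463e-03,  2.20759091e-06]), 'tool_pos': array([0.21039386, 0.58786201, 0.23004732]), 'tool_rot': array([-2.92356925e-04,  1.71055159e-01,  9.85260912e-01, -9.90656500e-04]), 'contact_force': array([ 0.29732633, -0.61324744, -0.02227234]), 'ft_torque': array([-0.02053255, -0.03801061, -0.03047747]), 'gripper_width': 0.999869672071269} 0.0187
{'fx': 461.01385305031556, 'fy': 461.01385305031556, 'cx': 281.27730707885644, 'cy': 207.0445337412927, 'xyz': array([ 0.39157374, -0.79443805,  0.84655044]), 'orientation': array([-0.45193636,  0.88677947, -0.0865536 ,  0.04340705])}
{'fx': 404.1901237789788, 'fy': 404.1901237789788, 'cx': 283.55998186646207, 'cy': 209.9610456847497, 'xyz': array([0.42244096, 0.10273201, 1.17201845]), 'orientation': array([ 0.06366761, -0.69612618,  0.71406609, -0.03826728])}
```

View pics/top0.png

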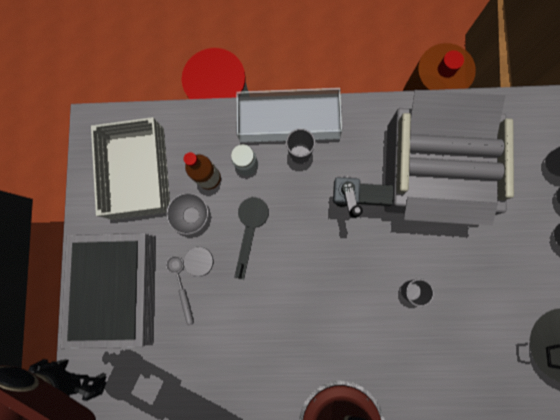

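View pics/side0.png

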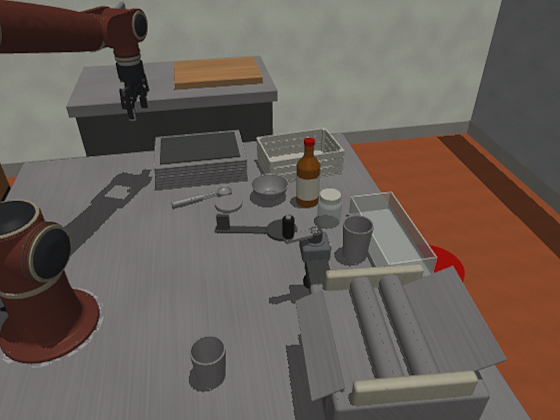

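The top view shows the plate head near (253,212) and its tab near (240,272). The gear head is near (347,190) and the knob near (356,211). I'll enlarge crops of both views.

```bash
cat > h.py <<'E'
import numpy as np, cv2
from scipy.spatial.transform import Rotation as R
from plant import manip
def cam(n):
    p=manip.camera_params(n); q=p["orientation"]
    return p, R.from_quat([q[1],q[2],q[3],q[0]]).as_matrix(), np.array(p["xyz"])
def ray(n,u,v):
    p,M,c=cam(n); return c, M@np.array([(u-p["cx"])/p["fx"],(v-p["cy"])/p["fy"],1.])
def onz(n,u,v,z):
    c,d=ray(n,u,v); return c+d*(z-c[2])/d[2]
def proj(n,X):
    p,M,c=cam(n); x=M.T@(np.array(X)-c); return p["fx"]*x[0]/x[2]+p["cx"],p["fy"]*x[1]/x[2]+p["cy"]
def two(a,b):
    c1,d1=ray("top",*a); c2,d2=ray("side",*b)
    s=np.linalg.lstsq(np.c_[d1,-d2],c2-c1,rcond=None)[0]
    p,q=c1+s[0]*d1,c2+s[1]*d2; return (p+q)/2,np.linalg.norm(p-q)
E
python3 - <<'E'
import cv2,numpy as np
a=cv2.imread("pics/top0.png")[170:290,220:400]; b=cv2.imread("pics/side0.png")[185:305,200:380]
o=[cv2.resize(np.clip(x*1.6,0,255).astype('uint8'),None,fx=4.4,fy=4.4,interpolation=cv2.INTER_CUBIC) for x in(a,b)]
cv2.imwrite("pics/c0.png",o[0]);cv2.imwrite("pics/c1.png",o[1])
E
```

```text
(no output)
```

View pics/c0.png

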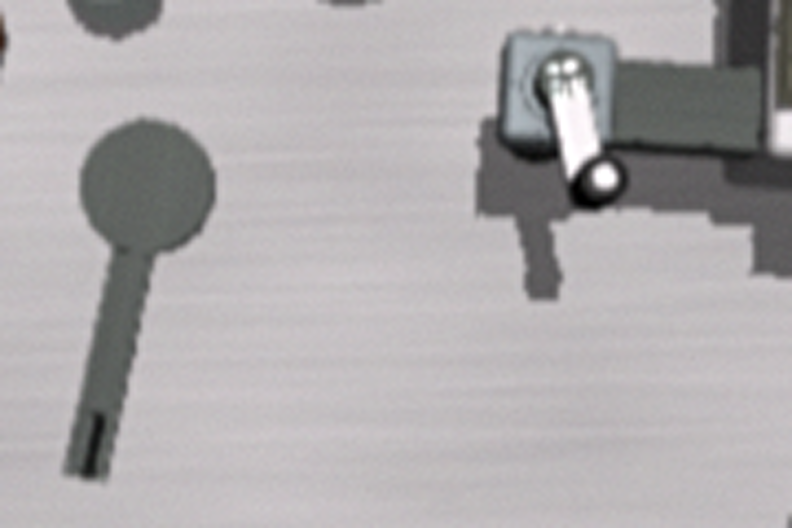

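View pics/c1.png

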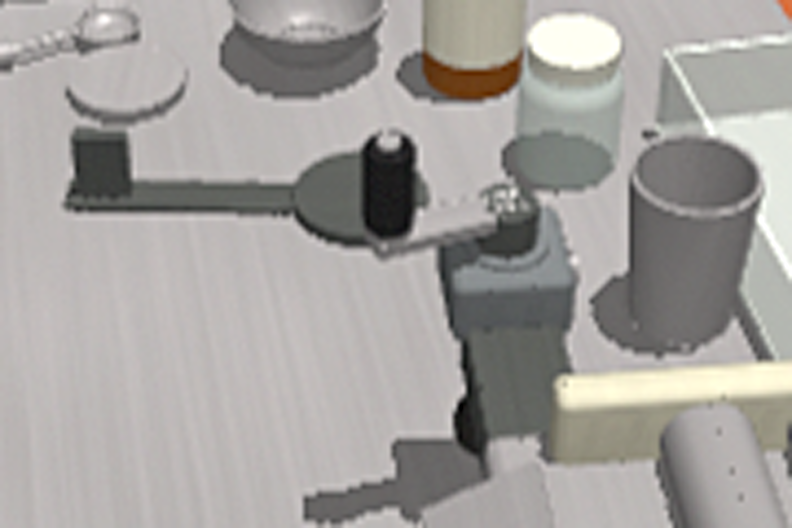

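Top crop: head centre at (148,184), tab line from (98,412) to (90,478), gear-head top at about x 503–617 and y 32–143, hub at (563,78), knob top at (603,177). Side crop: knob axis from (388,140) to (388,230), tab top at about (102,130).

```bash
cat >> h.py <<'E'
T=lambda x,y:((x+.5)/4.4-.5+220,(y+.5)/4.4-.5+170)
S=lambda x,y:((x+.5)/4.4-.5+200,(y+.5)/4.4-.5+185)
E
python3 - <<'E'
from h import *
np.set_printoptions(precision=4,suppress=True)
im=cv2.imread("pics/top0.png").astype(int)
g=im.sum(2); 
# plate mask
c=g[185:290,225:275]; m=(c<300).astype('uint8')
n,l,s,ce=cv2.connectedComponentsWithStats(m); i=1+np.argmax(s[1:,4]); print("plate blob",s[i])
mm=(l==i).astype('uint8'); head=cv2.morphologyEx(mm,cv2.MORPH_OPEN,cv2.getStructuringElement(cv2.MORPH_ELLIPSE,(15,15)))
ys,xs=np.nonzero(head); (hx,hy),hr=cv2.minEnclosingCircle(np.c_[xs,ys].astype(np.float32)); print("head px",hx+225,hy+185,hr, xs.mean()+225,ys.mean()+185)
h=onz("top",hx+225,hy+185,.01); print("head",h)
st=mm.copy(); st[:int(hy+hr+3)]=0; ys,xs=np.nonzero(st); 
P=np.array([onz("top",u+225,v+185,.006)[:2] for u,v in zip(xs,ys)]); 
mc=P.mean(0); d=h[:2]-mc; print("yaw strip",np.degrees(np.arctan2(d[1],d[0])),"min x",P[:,0].min())
print("tab top ends",onz("top",*T(98,412),.055),onz("top",*T(90,478),.055))
for nm,p,z in [("gear c",(560,88),.172),("hub",(563,78),.2),("knob hi",(603,177),.253),("knob bot",(594,184),.228)]: print(nm,onz("top",*T(*p),z))
print("side: knob top",onz("side",*S(388,142),.253),"knob bottom",onz("side",*S(388,232),.203),"hub",onz("side",*S(510,200),.2))
print("knob 2v",two(T(603,177),S(388,142)))
print("tab side",onz("side",*S(102,132),.055))
print("gear corners",[onz("top",*T(*p),.172)[:2] for p in[(506,32),(617,36),(613,148),(503,140)]])
E
```

```text
plate blob [   9   12   35   83 1329]
head px 253.4656753540039 212.98512649536133 16.347923278808594 253.0640204865557 212.49807938540334
head [0.5855 0.2305 0.01  ]
yaw strip -13.96382166964792 min x 0.39646124655445597
tab top ends [0.4404 0.2592 0.055 ] [0.3998 0.2646 0.055 ]
gear c [ 0.6153 -0.0228  0.172 ]
hub [ 0.6155 -0.0211  0.2   ]
knob hi [ 0.552  -0.0327  0.253 ]
knob bot [ 0.5519 -0.0314  0.228 ]
side: knob top [ 0.5551 -0.0302  0.253 ] knob bottom [ 0.5538 -0.0379  0.203 ] hub [ 0.6205 -0.0216  0.2   ]
knob 2v (array([ 0.5532, -0.0326,  0.2547]), np.float64(0.0027758422740717472))
tab side [0.4296 0.2713 0.055 ]
gear corners [array([0.6488, 0.0065]), array([ 0.6445, -0.0565]), array([ 0.5798, -0.051 ]), array([0.5862, 0.0108])]
```

```bash
cat >> h.py <<'E'
def plan(x,y,z,yang,pose=None):
    """units in tool axes after turning so tool-y points at world angle yang (deg, mod 180)"""
    s=manip.state(); q=s["tool_rot"]; M=R.from_quat([q[1],q[2],q[3],q[0]]).as_matrix()
    a=np.degrees(np.arctan2(M[1,1],M[0,1])); t=(yang-a+90)%180-90
    M2=R.from_euler("z",t,degrees=True).as_matrix()@M
    print("turn",round(-t,2),"units",np.round(M2.T@(np.array([x,y,z])-s["tool_pos"])/.03,3),"tcp",s["tool_pos"].round(4),"yang",round(a,2),"F",s["contact_force"].round(2),"w",round(s["gripper_width"]*85.4,1),"t",round(s["time"],2))
E
python3 - <<'E'
from h import *
e=onz("top",*T(86,477),.006); h=onz("top",*T(148,184),.01); d=(h-e)[:2]
print(h,e,np.hypot(*d),np.degrees(np.arctan2(d[1],d[0])))
for p in [(301,145),(198,262),(188,214),(417,292)]: print(onz("top",*p,.05))
u=d/np.hypot(*d); t=h[:2]-.17*u; print("tab",t)
plan(t[0],t[1],.12,90+np.degrees(np.arctan2(d[1],d[0]))); plan(t[0],t[1],.02,77)
E
```

```text
[0.59003925 0.23111485 0.01      ] [0.39945681 0.2742699  0.006     ] 0.19540733282887268 -12.758764016448053
[0.77290799 0.08696348 0.05      ]
[0.44673633 0.38233645 0.05      ]
[0.5821272  0.41191914 0.05      ]
[ 0.3526568 -0.2132163  0.05     ]
tab [0.4242368  0.26865877]
turn -6.94 units [-9.303 -8.797  3.687] tcp [0.2104 0.5879 0.2301] yang 70.3 F [ 0.22 -0.04 -0.45] w 85.3 t 0.1
turn -6.7 units [-9.34  -8.752  7.02 ] tcp [0.2104 0.5879 0.2301] yang 70.3 F [ 0.22 -0.04 -0.45] w 85.3 t 0.1
```

{"name": "drive_tool", "arguments": {
  "commands": "45 0 0 0 -6.8; 45 -1 -1 0 0; 45 -1 -1 0 0; 45 -1 -1 0 0; 45 -1 -1 0.5 0; 45 -1 -1 0.5 0; 45 -1 -1 0.5 0; 45 -1 -1 0.5 0"
}}

```text
time: 1.1
tool_pos: [0.3688, 0.3354, 0.1704]
tool_rot: [-0.0, 0.112, 0.994, -0.0]
contact_force: [1.2, -0.3, -0.0]
gripper_width: 0.528
```

{"name": "drive_tool", "arguments": {
  "commands": "45 -1 -1 0.5 0; 45 -1 -0.8 0.5 0; 45 -0.3 0 0.5 0; 45 0 0 0 0; 45 0 0 0 0; 45 0 0 0 0; 45 0 0 0 0; 45 0 0 0 0"
}}

```text
time: 2.1
tool_pos: [0.4236, 0.2691, 0.1266]
tool_rot: [0.0, 0.112, 0.994, 0.0]
contact_force: [-0.3, 0.7, -0.2]
gripper_width: 0.53
```

```bash
python3 - <<'E'
from h import *
plan(.424,.269,.02,77.2)
im=manip.grab_frame("side")[:,:,::-1]; u,v=map(int,proj("side",(.42,.27,.08)))
a=cv2.resize(im[v-65:v+65,u-90:u+90],None,fx=3,fy=3,interpolation=2)
im=manip.grab_frame("top")[:,:,::-1]; u,v=map(int,proj("top",(.42,.27,.08)))
b=cv2.resize(im[v-90:v+40,u-60:u+60],None,fx=3,fy=3,interpolation=2)
o=np.zeros((390,900,3),np.uint8);o[:, :540]=a;o[:,540:]=b;cv2.imwrite("pics/g1.png",cv2.resize(o[:,:],(800,347)))
E
```

```text
turn -0.06 units [-1.100e-02 -3.000e-03  3.555e+00] tcp [0.4236 0.2691 0.1266] yang 77.14 F [-0.29  0.71 -0.24] w 45.2 t 2.1
```

View pics/g1.png

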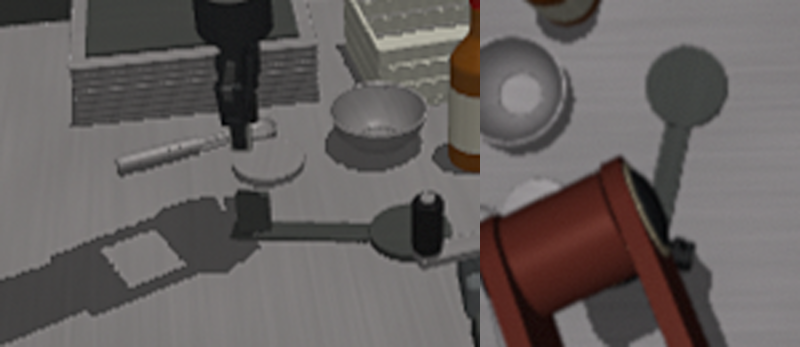

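The open gripper stands above the tab: fingers near (240,145) and tab near (252,210) in the side half. I'll descend and close.

{"name": "drive_tool", "arguments": {
  "commands": "45 0 0 0.7 0; 45 0 0 0.7 0; 45 0 0 0.7 0; 45 0 0 0.7 0; 45 0 0 0.7 0; 45 0 0 0 0; 5 0 0 0 0; 5 0 0 0 0"
}}

```text
time: 3.2
tool_pos: [0.4247, 0.2694, 0.0228]
tool_rot: [0.001, 0.112, 0.994, 0.001]
contact_force: [0.9, 1.6, -1.9]
gripper_width: 0.133
```

{"name": "drive_tool", "arguments": {
  "commands": "5 0 0 0 0; 5 0 0 0 0; 5 0 0 0 0; 5 0 0 0 0; 5 0 0 0 0; 5 0 0 0 0; 5 0 0 0 0; 5 0 0 0 0"
}}

```text
time: 4.2
tool_pos: [0.4247, 0.2694, 0.0227]
tool_rot: [0.001, 0.112, 0.994, 0.001]
contact_force: [-1.1, 0.9, 6.2]
gripper_width: 0.129
```

```bash
python3 - <<'E'
from h import *
im=manip.grab_frame("top")[:,:,::-1]; cv2.imwrite("pics/t2.png",im)
g=im.astype(int).sum(2)[185:235,225:285]; m=(g<300).astype('uint8')
head=cv2.morphologyEx(m,cv2.MORPH_OPEN,cv2.getStructuringElement(cv2.MORPH_ELLIPSE,(19,19)))
c=cv2.moments(head,True); print(c['m00'],onz("top",c['m10']/c['m00']+225,c['m01']/c['m00']+185,.01))
g=cv2.imread("pics/top0.png").astype(int).sum(2)[185:235,225:285]; m=(g<300).astype('uint8')
head=cv2.morphologyEx(m,cv2.MORPH_OPEN,cv2.getStructuringElement(cv2.MORPH_ELLIPSE,(19,19)))
c=cv2.moments(head,True); print(c['m00'],onz("top",c['m10']/c['m00']+225,c['m01']/c['m00']+185,.01))
# target: plate yaw -45
h=np.array([.615,-.022]); u=np.array([np.cos(np.radians(-45)),np.sin(np.radians(-45))]); t=h-.17*u; print(t)
plan(t[0],t[1],manip.state()["tool_pos"][2],45)
E
```

```text
758.0 [0.58746145 0.23149077 0.01      ]
773.0 [0.58719705 0.23174342 0.01      ]
[0.49479185 0.09820815]
turn 32.12 units [-5.687 -2.382  0.007] tcp [0.4247 0.2694 0.0227] yang 77.12 F [-1.26  0.15  5.57] w 11.5 t 4.25
```

{"name": "drive_tool", "arguments": {
  "commands": "5 0 0 0 8; 5 0 0 0 8; 5 0 0 0 8; 5 0 0 0 8; 5 -0.3 -0.12 0 0; 5 -0.5 -0.2 0 0; 5 -0.6 -0.25 0 0; 5 -0.6 -0.25 0 0"
}}

```text
time: 5.25
tool_pos: [0.4494, 0.2106, 0.0228]
tool_rot: [-0.0, 0.381, 0.924, 0.002]
contact_force: [-2.5, 8.5, 6.7]
gripper_width: 0.128
```

{"name": "drive_tool", "arguments": {
  "commands": "5 -0.6 -0.25 0 0; 5 -0.6 -0.25 0 0; 5 -0.6 -0.25 0 0; 5 -0.5 -0.2 0 0; 5 -0.3 -0.12 0 0; 5 -0.2 -0.1 0 0; 5 0 0 0 0; 5 0 0 0 0"
}}

```text
time: 6.25
tool_pos: [0.4844, 0.1258, 0.0227]
tool_rot: [0.0, 0.382, 0.924, 0.001]
contact_force: [-2.0, 4.7, 7.6]
gripper_width: 0.128
```

```bash
python3 - <<'E'
from h import *
plan(.4948,.0982,.0227,45)
s=cv2.cvtColor(manip.grab_frame("side"),4); cv2.imwrite("pics/s3.png",s)
t=cv2.cvtColor(manip.grab_frame("top"),4); cv2.imwrite("pics/t3.png",t)
u,v=map(int,proj("side",(.6,0,.05))); a=cv2.resize(np.clip(s[v-50:v+50,u-50:u+50]*1.6,0,255).astype('uint8'),(400,400),interpolation=2); print(u,v)
u,v=map(int,proj("top",(.58,.02,.05))); b=cv2.resize(np.clip(t[v-50:v+50,u-50:u+50]*1.6,0,255).astype('uint8'),(400,400),interpolation=2); print(u,v)
cv2.imwrite("pics/g3.png",np.hstack([a,b]))
E
```

```text
turn 0.14 units [-0.895 -0.405  0.   ] tcp [0.4844 0.1258 0.0227] yang 45.14 F [-1.98  4.67  7.56] w 10.9 t 6.25
302 273
326 210
```

View pics/g3.png

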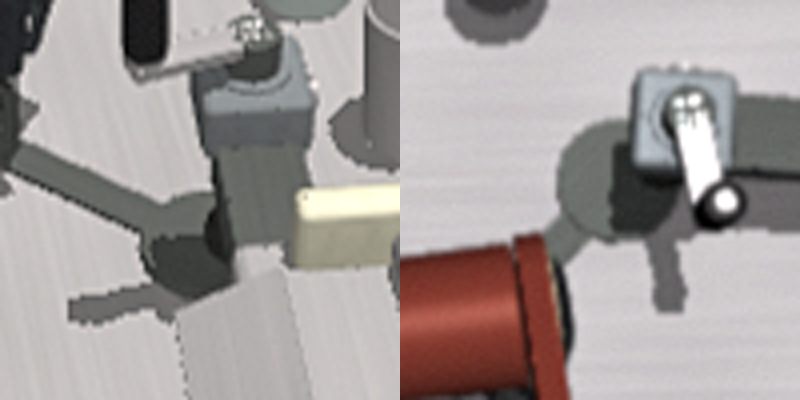

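The plate head shows in the top half, left of the gear head, at about (617,181) in the crop. The foot is still clear above it in the side half near (215,235). I'll check the head position with a circle fit.

```bash
python3 - <<'E'
from h import *
from scipy.optimize import least_squares
t=cv2.imread("pics/t3.png").astype(int).sum(2); cu,cv_=proj("top",(.6025,.0077,.01)); print(cu,cv_)
P=[]
for a in np.radians(np.arange(150,275,4)):   # image angles: left and up
    r=np.arange(10,24,.25); u=cu+r*np.cos(a); v=cv_+r*np.sin(a)
    g=cv2.remap(t.astype(np.float32),u.astype(np.float32)[None],v.astype(np.float32)[None],1)[0]
    k=np.argmax(np.gradient(g)); P.append(onz("top",u[k],v[k],.01)[:2])
P=np.array(P)
f=least_squares(lambda q:np.hypot(*(P-q).T)-.045,[.6,0],loss="soft_l1",f_scale=.001); print(f.x,np.abs(f.fun).round(4))
d=np.array([.615,-.022])-f.x; p=manip.state()["tool_pos"]; plan(p[0]+d[0],p[1]+d[1],p[2],45.1)
E
```

```text
329.98214653298487 205.0386290195711
[0.60279914 0.00822371] [0.0027 0.0012 0.0004 0.0003 0.0002 0.0002 0.0001 0.0001 0.     0.0007
 0.0007 0.     0.0007 0.     0.     0.0001 0.0001 0.0006 0.0005 0.0003
 0.0011 0.0003 0.0005 0.0016 0.0015 0.0001 0.0006 0.001  0.0003 0.0004
 0.0005 0.0013]
turn 0.04 units [-0.999 -0.427 -0.001] tcp [0.4844 0.1258 0.0228] yang 45.14 F [-1.86  4.45  7.2 ] w 11.1 t 6.35
```

{"name": "drive_tool", "arguments": {
  "commands": "5 -0.3 -0.13 0 0; 5 -0.4 -0.17 0 0; 5 -0.3 -0.13 0 0; 5 0 0 0 0; 5 0 0 0 0; 45 0 0 0 0; 45 0 0 0 0; 45 0 0 0 0"
}}

```text
time: 7.35
tool_pos: [0.4953, 0.0944, 0.0209]
tool_rot: [-0.0, 0.382, 0.924, -0.0]
contact_force: [-0.5, -0.3, -0.3]
gripper_width: 0.527
```

{"name": "drive_tool", "arguments": {
  "commands": "55 0 0 0 0; 55 0 0 -0.4 0; 55 0 0 -1 0; 55 0 0 -1 0; 55 0 0 -1 0; 55 0 0 -1 0; 55 0 0 -1 0; 55 0 0 -1 0"
}}

```text
time: 8.35
tool_pos: [0.4957, 0.0945, 0.2153]
tool_rot: [0.001, 0.382, 0.924, 0.0]
contact_force: [0.7, -0.1, 0.3]
gripper_width: 0.641
```

{"name": "drive_tool", "arguments": {
  "commands": "55 0 0 -1 0; 55 0 0 -1 0; 55 0 0 -1 0; 55 0 0 -0.5 0; 55 0 0 0 0; 55 0 0 0 0; 55 0 0 0 0; 55 0 0 0 0"
}}

```text
time: 9.35
tool_pos: [0.4954, 0.0945, 0.3172]
tool_rot: [-0.001, 0.382, 0.924, -0.0]
contact_force: [-0.1, -0.8, -0.5]
gripper_width: 0.645
```

```bash
python3 - <<'E'
from h import *
for ya in (0,45,-45,90): plan(.5525,-.0325,.30,ya)
print(manip.state()["joint_pos"].round(3))
s=cv2.cvtColor(manip.grab_frame("side"),4); cv2.imwrite("pics/s4.png",s)
t=cv2.cvtColor(manip.grab_frame("top"),4); cv2.imwrite("pics/t4.png",t)
u,v=map(int,proj("side",(.6,0,.05))); a=cv2.resize(np.clip(s[v-50:v+50,u-50:u+50]*1.6,0,255).astype('uint8'),(400,400),interpolation=2); print(u,v)
u,v=map(int,proj("top",(.58,.02,.05))); b=cv2.resize(np.clip(t[v-50:v+50,u-50:u+50]*1.6,0,255).astype('uint8'),(400,400),interpolation=2); print(u,v)
cv2.imwrite("pics/g4.png",np.hstack([a,b]))
E
```

```text
turn 45.1 units [-4.235  1.906  0.566] tcp [0.4954 0.0945 0.3172] yang 45.1 F [-0.08 -0.84 -0.53] w 55.1 t 9.35
turn 0.1 units [-4.342 -1.647  0.571] tcp [0.4954 0.0945 0.3172] yang 45.1 F [-0.08 -0.84 -0.53] w 55.1 t 9.35
turn -89.9 units [ 1.647 -4.341  0.582] tcp [0.4954 0.0945 0.3172] yang 45.1 F [-0.08 -0.84 -0.53] w 55.1 t 9.35
turn -44.9 units [-1.906 -4.234  0.577] tcp [0.4954 0.0945 0.3172] yang 45.1 F [-0.08 -0.84 -0.53] w 55.1 t 9.35
[ 0.041 -0.275  1.774 -0.     1.645 -0.746]
302 273
326 210
```

View pics/g4.png

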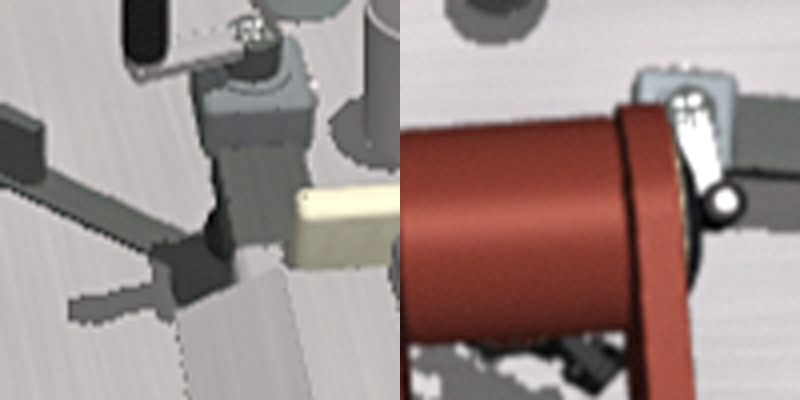

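The plate stays put after release; the tab is free near (20,145) and the foot is over the head. By dead reckoning the head is within 2 mm of the axis. Next is the knob.

{"name": "drive_tool", "arguments": {
  "commands": "55 -0.7 -0.25 0 0; 55 -0.9 -0.35 0 0; 55 -0.9 -0.35 0 0; 55 -0.9 -0.35 0 0; 55 -0.64 -0.25 0 0; 55 -0.3 -0.1 0 0; 55 0 0 0 0; 55 0 0 0 0"
}}

```text
time: 10.45
tool_pos: [0.5528, -0.0318, 0.3183]
tool_rot: [-0.0, 0.381, 0.924, 0.0]
contact_force: [0.8, -0.2, -0.3]
gripper_width: 0.643
```

```bash
python3 - <<'E'
from h import *
plan(.552,-.0325,.213,45.1)
s=cv2.cvtColor(manip.grab_frame("side"),4); u,v=map(int,proj("side",(.56,-.03,.25)))
cv2.imwrite("pics/g5.png",cv2.resize(np.clip(s[v-60:v+40,u-50:u+50]*1.6,0,255).astype('uint8'),(400,400),interpolation=2))
E
```

```text
turn 0.05 units [ 1.000e-03 -3.800e-02  3.511e+00] tcp [ 0.5528 -0.0318  0.3183] yang 45.15 F [ 0.76 -0.24 -0.33] w 54.9 t 10.45
```

View pics/g5.png

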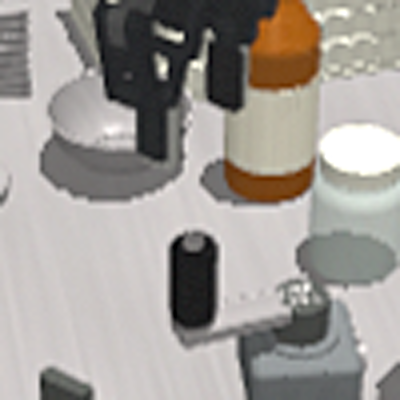

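The fingers straddle the knob: fingertips at (155,155) and (225,105), knob at (195,240). I'll descend and close.

{"name": "drive_tool", "arguments": {
  "commands": "55 0 0 0.7 0; 55 0 0 0.7 0; 55 0 0 0.7 0; 55 0 0 0.7 0; 55 0 0 0.6 0; 55 0 0 0 0; 20 0 0 0 0; 20 0 0 0 0"
}}

```text
time: 11.5
tool_pos: [0.5531, -0.033, 0.218]
tool_rot: [0.0, 0.382, 0.924, -0.001]
contact_force: [-2.8, -0.7, 0.4]
gripper_width: 0.289
```

{"name": "drive_tool", "arguments": {
  "commands": "20 0 0 0 0; 20 0 0 0 0; 20 0 0 0 0; 20 0 0 0 0; 20 0 0 0 0; 20 0 0 0 0; 20 0 0 0 0; 20 0 0 0 0"
}}

```text
time: 12.5
tool_pos: [0.5532, -0.033, 0.2179]
tool_rot: [0.001, 0.382, 0.924, -0.0]
contact_force: [-5.6, -2.7, 5.9]
gripper_width: 0.289
```

```bash
cat >> h.py <<'E'
def crank(c,r,steps,th0):
    """rows for clockwise steps (deg each) from commanded angle th0, in tool axes"""
    q=manip.state()["tool_rot"]; M=R.from_quat([q[1],q[2],q[3],q[0]]).as_matrix(); th=th0; o=[]
    for d in steps:
        a,b=np.radians(th),np.radians(th-d); v=M.T@(r*np.array([np.cos(b)-np.cos(a),np.sin(b)-np.sin(a),0]))/.03
        o.append(f"20 {v[0]:.2f} {v[1]:.2f} 0 0"); th-=d
    print("; ".join(o)," th",th)
def look(c):
    s=manip.state(); d=s["tool_pos"][:2]-c; a=np.arctan2(d[1],d[0]); F=s["contact_force"]
    print("t",round(s["time"],2),"tcp",s["tool_pos"].round(4),"r",np.hypot(*d).round(4),"th",np.degrees(a).round(1),"Frad",(F[:2]@[np.cos(a),np.sin(a)]).round(2),"Fclock",(F[:2]@[np.sin(a),-np.cos(a)]).round(2),"F",F.round(2),"w",round(s["gripper_width"]*85.4,1))
C=np.array([.6155,-.022])
E
python3 - <<'E'
from h import *
look(C); s=manip.state(); d=s["tool_pos"][:2]-C; th=np.degrees(np.arctan2(d[1],d[0])); crank(C,.065,[3,5,6,6,5,0,0,0],th)
E
```

```text
t 12.5 tcp [ 0.5532 -0.033   0.2179] r 0.0633 th -170.0 Frad 6.02 Fclock -1.68 F [-5.64 -2.7   5.94] w 24.7
20 0.09 0.07 0 0; 20 0.14 0.12 0 0; 20 0.16 0.16 0 0; 20 0.14 0.18 0 0; 20 0.10 0.16 0 0; 20 0.00 0.00 0 0; 20 0.00 0.00 0 0; 20 0.00 0.00 0 0  th -194.99103843348342
```

{"name": "drive_tool", "arguments": {
  "commands": "20 0.09 0.07 0 0; 20 0.14 0.12 0 0; 20 0.16 0.16 0 0; 20 0.14 0.18 0 0; 20 0.10 0.16 0 0; 20 0 0 0 0; 20 0 0 0 0; 20 0 0 0 0"
}}

```text
time: 13.5
tool_pos: [0.5549, -0.0051, 0.2179]
tool_rot: [0.001, 0.382, 0.924, -0.0]
contact_force: [-2.3, -2.7, 4.9]
gripper_width: 0.292
```

```bash
python3 - <<'E'
from h import *
look(C); crank(C,.065,[5,8,10,10,10,10,8,4],165)
E
```

```text
t 13.5 tcp [ 0.5549 -0.0051  0.2179] r 0.0629 th 164.4 Frad 1.46 Fclock -3.25 F [-2.28 -2.73  4.94] w 24.9
20 0.09 0.17 0 0; 20 0.11 0.28 0 0; 20 0.08 0.37 0 0; 20 0.01 0.38 0 0; 20 -0.05 0.37 0 0; 20 -0.12 0.36 0 0; 20 -0.14 0.27 0 0; 20 -0.08 0.13 0 0  th 100
```

{"name": "drive_tool", "arguments": {
  "commands": "20 0.09 0.17 0 0; 20 0.11 0.28 0 0; 20 0.08 0.37 0 0; 20 0.01 0.38 0 0; 20 -0.05 0.37 0 0; 20 -0.12 0.36 0 0; 20 -0.14 0.27 0 0; 20 -0.08 0.13 0 0"
}}

```text
time: 14.5
tool_pos: [0.6063, 0.0411, 0.2179]
tool_rot: [0.001, 0.382, 0.924, -0.002]
contact_force: [-4.9, -8.6, 5.8]
gripper_width: 0.283
```

```bash
python3 - <<'E'
from h import *
look(C); crank(C,.065,[8]*8,100); crank(C,.065,[8]*8,36);crank(C,.065,[8]*8,-28)
E
```

```text
t 14.5 tcp [0.6063 0.0411 0.2179] r 0.0638 th 98.3 Frad -7.8 Fclock -6.11 F [-4.92 -8.6   5.82] w 24.2
20 -0.19 0.23 0 0; 20 -0.22 0.21 0 0; 20 -0.25 0.17 0 0; 20 -0.27 0.14 0 0; 20 -0.29 0.10 0 0; 20 -0.30 0.06 0 0; 20 -0.30 0.02 0 0; 20 -0.30 -0.03 0 0  th 36
20 -0.29 -0.07 0 0; 20 -0.28 -0.11 0 0; 20 -0.26 -0.15 0 0; 20 -0.24 -0.18 0 0; 20 -0.21 -0.21 0 0; 20 -0.18 -0.24 0 0; 20 -0.15 -0.26 0 0; 20 -0.11 -0.28 0 0  th -28
20 -0.07 -0.29 0 0; 20 -0.03 -0.30 0 0; 20 0.02 -0.30 0 0; 20 0.06 -0.30 0 0; 20 0.10 -0.29 0 0; 20 0.14 -0.27 0 0; 20 0.17 -0.25 0 0; 20 0.21 -0.22 0 0  th -92
```

{"name": "drive_tool", "arguments": {
  "commands": "20 -0.19 0.23 0 0; 20 -0.22 0.21 0 0; 20 -0.25 0.17 0 0; 20 -0.27 0.14 0 0; 20 -0.29 0.10 0 0; 20 -0.30 0.06 0 0; 20 -0.30 0.02 0 0; 20 -0.30 -0.03 0 0"
}}

```text
time: 15.5
tool_pos: [0.6686, 0.017, 0.2179]
tool_rot: [-0.002, 0.382, 0.924, -0.001]
contact_force: [-10.9, -1.0, 8.9]
gripper_width: 0.285
```

```bash
python3 -c "
from h import *
look(C)"
```

```text
t 15.5 tcp [0.6686 0.017  0.2179] r 0.0659 th 36.3 Frad -9.41 Fclock -5.63 F [-10.91  -1.04   8.87] w 24.3
```

{"name": "drive_tool", "arguments": {
  "commands": "20 -0.29 -0.07 0 0; 20 -0.28 -0.11 0 0; 20 -0.26 -0.15 0 0; 20 -0.24 -0.18 0 0; 20 -0.21 -0.21 0 0; 20 -0.18 -0.24 0 0; 20 -0.15 -0.26 0 0; 20 -0.11 -0.28 0 0"
}}

```text
time: 16.5
tool_pos: [0.6768, -0.0492, 0.2179]
tool_rot: [0.002, 0.381, 0.924, 0.003]
contact_force: [4.2, 5.1, 1.0]
gripper_width: 0.288
```

```bash
python3 -c "
from h import *
look(C)"
```

```text
t 16.5 tcp [ 0.6768 -0.0492  0.2179] r 0.067 th -23.9 Frad 1.75 Fclock -6.32 F [4.16 5.06 0.95] w 24.6
```

{"name": "drive_tool", "arguments": {
  "commands": "20 -0.07 -0.29 0 0; 20 -0.03 -0.30 0 0; 20 0.02 -0.30 0 0; 20 0.06 -0.30 0 0; 20 0.10 -0.29 0 0; 20 0.14 -0.27 0 0; 20 0.17 -0.25 0 0; 20 0.21 -0.22 0 0"
}}

```text
time: 17.5
tool_pos: [0.6174, -0.088, 0.218]
tool_rot: [0.005, 0.382, 0.924, -0.001]
contact_force: [6.0, -7.5, 0.2]
gripper_width: 0.287
```

```bash
python3 - <<'E'
from h import *
look(C); crank(C,.065,[8]*8,-92); crank(C,.065,[4]*8,-156);crank(C,.065,[4]*8,172);crank(C,.065,[4]*8,140)
E
```

```text
t 17.5 tcp [ 0.6174 -0.088   0.218 ] r 0.066 th -88.3 Frad 7.68 Fclock -5.73 F [ 5.96 -7.5   0.18] w 24.5
20 0.24 -0.19 0 0; 20 0.26 -0.16 0 0; 20 0.28 -0.12 0 0; 20 0.29 -0.08 0 0; 20 0.30 -0.04 0 0; 20 0.30 0.01 0 0; 20 0.30 0.05 0 0; 20 0.29 0.09 0 0  th -156
20 0.14 0.06 0 0; 20 0.13 0.07 0 0; 20 0.13 0.08 0 0; 20 0.12 0.09 0 0; 20 0.12 0.10 0 0; 20 0.11 0.10 0 0; 20 0.10 0.11 0 0; 20 0.10 0.12 0 0  th -188
20 0.09 0.12 0 0; 20 0.08 0.13 0 0; 20 0.07 0.13 0 0; 20 0.06 0.14 0 0; 20 0.05 0.14 0 0; 20 0.04 0.15 0 0; 20 0.03 0.15 0 0; 20 0.02 0.15 0 0  th 140
20 0.01 0.15 0 0; 20 -0.00 0.15 0 0; 20 -0.01 0.15 0 0; 20 -0.02 0.15 0 0; 20 -0.03 0.15 0 0; 20 -0.04 0.14 0 0; 20 -0.05 0.14 0 0; 20 -0.06 0.14 0 0  th 108
```

{"name": "drive_tool", "arguments": {
  "commands": "20 0.24 -0.19 0 0; 20 0.26 -0.16 0 0; 20 0.28 -0.12 0 0; 20 0.29 -0.08 0 0; 20 0.30 -0.04 0 0; 20 0.30 0.01 0 0; 20 0.30 0.05 0 0; 20 0.29 0.09 0 0"
}}

```text
time: 18.5
tool_pos: [0.558, -0.0494, 0.2179]
tool_rot: [0.002, 0.382, 0.924, -0.002]
contact_force: [-2.1, -8.3, 4.3]
gripper_width: 0.297
```

```bash
python3 -c "
from h import *
look(C)"
```

```text
t 18.5 tcp [ 0.558  -0.0494  0.2179] r 0.0637 th -154.5 Frad 5.46 Fclock -6.59 F [-2.1 -8.3  4.3] w 25.4
```

{"name": "drive_tool", "arguments": {
  "commands": "20 0.14 0.06 0 0; 20 0.13 0.07 0 0; 20 0.13 0.08 0 0; 20 0.12 0.09 0 0; 20 0.12 0.10 0 0; 20 0.11 0.10 0 0; 20 0.10 0.11 0 0; 20 0.10 0.12 0 0"
}}

```text
time: 19.5
tool_pos: [0.5532, -0.0128, 0.2179]
tool_rot: [0.001, 0.382, 0.924, -0.001]
contact_force: [-3.4, -5.1, 5.5]
gripper_width: 0.289
```

```bash
python3 -c "
from h import *
look(C)"
```

```text
t 19.5 tcp [ 0.5532 -0.0128  0.2179] r 0.063 th 171.6 Frad 2.58 Fclock -5.54 F [-3.36 -5.1   5.5 ] w 24.7
```

{"name": "drive_tool", "arguments": {
  "commands": "20 0.09 0.12 0 0; 20 0.08 0.13 0 0; 20 0.07 0.13 0 0; 20 0.06 0.14 0 0; 20 0.05 0.14 0 0; 20 0.04 0.15 0 0; 20 0.03 0.15 0 0; 20 0.02 0.15 0 0"
}}

```text
time: 20.5
tool_pos: [0.5682, 0.0196, 0.2179]
tool_rot: [0.003, 0.382, 0.924, -0.001]
contact_force: [-0.6, -8.0, 4.0]
gripper_width: 0.284
```

```bash
python3 - <<'E'
from h import *
look(C)
for k in range(10): crank(C,.065,[4]*8,108-32*k)
s=cv2.cvtColor(manip.grab_frame("side"),4); cv2.imwrite("pics/s6.png",s)
u,v=map(int,proj("side",(.6,0,.05))); f=lambda s:cv2.resize(np.clip(s[v-20:v+40,u-30:u+30]*2.0,0,255).astype('uint8'),(400,400),interpolation=2)
cv2.imwrite("pics/g6.png",np.hstack([f(cv2.imread("pics/s4.png")),f(s)]))
E
```

```text
t 20.5 tcp [0.5682 0.0196 0.2179] r 0.063 th 138.7 Frad -4.79 Fclock -6.4 F [-0.63 -7.97  3.99] w 24.2
20 -0.07 0.13 0 0; 20 -0.08 0.13 0 0; 20 -0.09 0.12 0 0; 20 -0.10 0.11 0 0; 20 -0.11 0.11 0 0; 20 -0.11 0.10 0 0; 20 -0.12 0.09 0 0; 20 -0.13 0.08 0 0  th 76
20 -0.13 0.07 0 0; 20 -0.14 0.06 0 0; 20 -0.14 0.05 0 0; 20 -0.14 0.04 0 0; 20 -0.15 0.03 0 0; 20 -0.15 0.02 0 0; 20 -0.15 0.01 0 0; 20 -0.15 0.00 0 0  th 44
20 -0.15 -0.01 0 0; 20 -0.15 -0.02 0 0; 20 -0.15 -0.03 0 0; 20 -0.15 -0.04 0 0; 20 -0.14 -0.05 0 0; 20 -0.14 -0.06 0 0; 20 -0.13 -0.07 0 0; 20 -0.13 -0.08 0 0  th 12
20 -0.12 -0.09 0 0; 20 -0.12 -0.10 0 0; 20 -0.11 -0.10 0 0; 20 -0.10 -0.11 0 0; 20 -0.10 -0.12 0 0; 20 -0.09 -0.12 0 0; 20 -0.08 -0.13 0 0; 20 -0.07 -0.13 0 0  th -20
20 -0.06 -0.14 0 0; 20 -0.05 -0.14 0 0; 20 -0.04 -0.15 0 0; 20 -0.03 -0.15 0 0; 20 -0.02 -0.15 0 0; 20 -0.01 -0.15 0 0; 20 0.00 -0.15 0 0; 20 0.01 -0.15 0 0  th -52
20 0.02 -0.15 0 0; 20 0.03 -0.15 0 0; 20 0.04 -0.14 0 0; 20 0.05 -0.14 0 0; 20 0.06 -0.14 0 0; 20 0.07 -0.13 0 0; 20 0.08 -0.13 0 0; 20 0.09 -0.12 0 0  th -84
20 0.10 -0.11 0 0; 20 0.11 -0.11 0 0; 20 0.11 -0.10 0 0; 20 0.12 -0.09 0 0; 20 0.13 -0.08 0 0; 20 0.13 -0.07 0 0; 20 0.14 -0.06 0 0; 20 0.14 -0.05 0 0  th -116
20 0.14 -0.04 0 0; 20 0.15 -0.03 0 0; 20 0.15 -0.02 0 0; 20 0.15 -0.01 0 0; 20 0.15 -0.00 0 0; 20 0.15 0.01 0 0; 20 0.15 0.02 0 0; 20 0.15 0.03 0 0  th -148
20 0.15 0.04 0 0; 20 0.14 0.05 0 0; 20 0.14 0.06 0 0; 20 0.13 0.07 0 0; 20 0.13 0.08 0 0; 20 0.12 0.09 0 0; 20 0.12 0.10 0 0; 20 0.11 0.10 0 0  th -180
20 0.10 0.11 0 0; 20 0.10 0.12 0 0; 20 0.09 0.12 0 0; 20 0.08 0.13 0 0; 20 0.07 0.13 0 0; 20 0.06 0.14 0 0; 20 0.05 0.14 0 0; 20 0.04 0.15 0 0  th -212
```

View pics/g6.png

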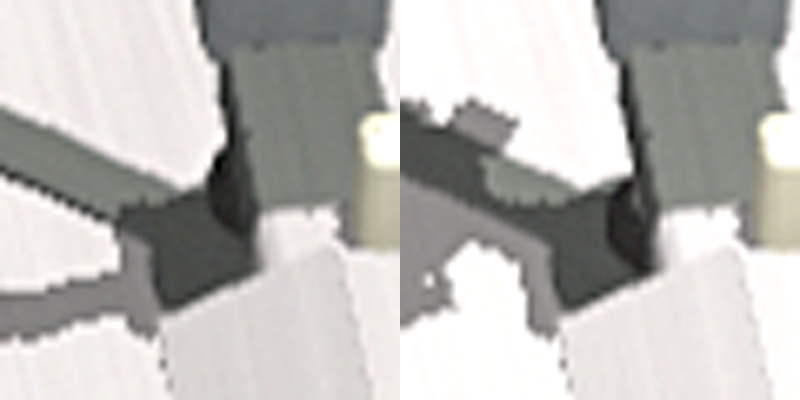

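The foot's left edge in the side crop moved from about (212,195) before winding to (613,235) now. It has come down visibly and is still above the head. I'll continue in 32° steps, reading the push each time.

{"name": "drive_tool", "arguments": {
  "commands": "20 0.01 0.15 0 0; 20 0 0.15 0 0; 20 -0.01 0.15 0 0; 20 -0.02 0.15 0 0; 20 -0.03 0.15 0 0; 20 -0.04 0.14 0 0; 20 -0.05 0.14 0 0; 20 -0.06 0.14 0 0"
}}

```text
time: 21.55
tool_pos: [0.5969, 0.0388, 0.2179]
tool_rot: [0.002, 0.383, 0.924, -0.003]
contact_force: [-2.5, -11.4, 6.0]
gripper_width: 0.288
```

```bash
python3 -c "
from h import *
look(C)
for z in (.01,.015,.02,.025,.03): print(z,proj('side',(.592,-.0153,z)))"
```

```text
t 21.55 tcp [0.5969 0.0388 0.2179] r 0.0636 th 107.0 Frad -10.17 Fclock -5.72 F [ -2.5  -11.4    5.95] w 24.6
0.01 (np.float64(300.4780121920711), np.float64(289.72711807551497))
0.015 (np.float64(300.52504540264584), np.float64(288.3024875876619))
0.02 (np.float64(300.5723220462906), np.float64(286.8704835403806))
0.025 (np.float64(300.6198440178392), np.float64(285.431048539372))
0.03 (np.float64(300.6676132318422), np.float64(283.9841245931269))
```

{"name": "drive_tool", "arguments": {
  "commands": "20 -0.07 0.13 0 0; 20 -0.08 0.13 0 0; 20 -0.09 0.12 0 0; 20 -0.10 0.11 0 0; 20 -0.11 0.11 0 0; 20 -0.11 0.10 0 0; 20 -0.12 0.09 0 0; 20 -0.13 0.08 0 0"
}}

```text
time: 22.55
tool_pos: [0.6312, 0.0406, 0.2179]
tool_rot: [0.0, 0.383, 0.924, -0.003]
contact_force: [-8.6, -9.2, 7.6]
gripper_width: 0.286
```

```bash
python3 -c "
from h import *
look(C)"
```

```text
t 22.55 tcp [0.6312 0.0406 0.2179] r 0.0645 th 76.0 Frad -11.03 Fclock -6.11 F [-8.6  -9.22  7.56] w 24.5
```

{"name": "drive_tool", "arguments": {
  "commands": "20 -0.13 0.07 0 0; 20 -0.14 0.06 0 0; 20 -0.14 0.05 0 0; 20 -0.14 0.04 0 0; 20 -0.15 0.03 0 0; 20 -0.15 0.02 0 0; 20 -0.15 0.01 0 0; 20 -0.15 0 0 0"
}}

```text
time: 23.55
tool_pos: [0.6611, 0.025, 0.2179]
tool_rot: [-0.001, 0.382, 0.924, -0.0]
contact_force: [-9.8, -0.8, 8.0]
gripper_width: 0.287
```

```bash
python3 -c "
from h import *
look(C)"
```

```text
t 23.55 tcp [0.6611 0.025  0.2179] r 0.0655 th 45.9 Frad -7.39 Fclock -6.43 F [-9.76 -0.83  7.96] w 24.5
```

{"name": "drive_tool", "arguments": {
  "commands": "20 0 0 0 0; 20 0 0 0 0; 20 -0.15 -0.01 0 0; 20 -0.15 -0.02 0 0; 20 -0.15 -0.03 0 0; 20 -0.15 -0.04 0 0; 20 -0.14 -0.05 0 0; 20 -0.14 -0.06 0 0"
}}

```text
time: 24.55
tool_pos: [0.6764, 0.0039, 0.2179]
tool_rot: [-0.0, 0.381, 0.924, 0.002]
contact_force: [-3.8, 5.5, 5.7]
gripper_width: 0.286
```

```bash
python3 -c "
from h import *
look(C)"
```

```text
t 24.55 tcp [0.6764 0.0039 0.2179] r 0.0662 th 23.0 Frad -1.35 Fclock -6.57 F [-3.81  5.52  5.7 ] w 24.4
```

{"name": "drive_tool", "arguments": {
  "commands": "20 0 0 0 0; 20 0 0 0 0; 20 -0.13 -0.07 0 0; 20 -0.13 -0.08 0 0; 20 -0.12 -0.09 0 0; 20 -0.12 -0.10 0 0; 20 -0.11 -0.10 0 0; 20 -0.10 -0.11 0 0"
}}

```text
time: 25.55
tool_pos: [0.6821, -0.0223, 0.218]
tool_rot: [0.003, 0.381, 0.924, 0.004]
contact_force: [5.2, 6.5, 2.3]
gripper_width: 0.291
```

```bash
python3 -c "
from h import *
look(C)"
```

```text
t 25.55 tcp [ 0.6821 -0.0223  0.218 ] r 0.0666 th -0.2 Frad 5.15 Fclock -6.55 F [5.18 6.53 2.33] w 24.8
```

{"name": "drive_tool", "arguments": {
  "commands": "20 0 0 0 0; 20 0 0 0 0; 20 -0.10 -0.12 0 0; 20 -0.09 -0.12 0 0; 20 -0.08 -0.13 0 0; 20 -0.07 -0.13 0 0; 20 -0.06 -0.14 0 0; 20 -0.05 -0.14 0 0"
}}

```text
time: 26.55
tool_pos: [0.6764, -0.0498, 0.218]
tool_rot: [0.005, 0.381, 0.924, 0.003]
contact_force: [10.3, 2.1, 0.7]
gripper_width: 0.284
```

```bash
python3 -c "
from h import *
look(C)"
```

```text
t 26.55 tcp [ 0.6764 -0.0498  0.218 ] r 0.0669 th -24.6 Frad 8.53 Fclock -6.16 F [10.32  2.05  0.67] w 24.2
```

{"name": "drive_tool", "arguments": {
  "commands": "20 0 0 0 0; 20 0 0 0 0; 20 -0.04 -0.15 0 0; 20 -0.03 -0.15 0 0; 20 -0.02 -0.15 0 0; 20 -0.01 -0.15 0 0; 20 0 -0.15 0 0; 20 0.01 -0.15 0 0"
}}

```text
time: 27.55
tool_pos: [0.6592, -0.0726, 0.218]
tool_rot: [0.005, 0.382, 0.924, 0.002]
contact_force: [10.0, -2.9, -1.2]
gripper_width: 0.286
```

```bash
python3 -c "
from h import *
look(C)"
```

```text
t 27.55 tcp [ 0.6592 -0.0726  0.218 ] r 0.0669 th -49.2 Frad 8.75 Fclock -5.64 F [ 9.98 -2.93 -1.16] w 24.4
```

{"name": "drive_tool", "arguments": {
  "commands": "20 0 0 0 0; 20 0 0 0 0; 20 0.02 -0.15 0 0; 20 0.03 -0.15 0 0; 20 0.04 -0.14 0 0; 20 0.05 -0.14 0 0; 20 0.06 -0.14 0 0; 20 0.07 -0.13 0 0"
}}

```text
time: 28.55
tool_pos: [0.6349, -0.0857, 0.218]
tool_rot: [0.005, 0.382, 0.924, 0.001]
contact_force: [7.9, -4.9, 0.4]
gripper_width: 0.292
```

```bash
python3 -c "
from h import *
look(C)"
```

```text
t 28.55 tcp [ 0.6349 -0.0857  0.218 ] r 0.0665 th -73.1 Frad 6.94 Fclock -6.15 F [ 7.9  -4.85  0.44] w 24.9
```

-76 → -100.

{"name": "drive_tool", "arguments": {
  "commands": "20 0 0 0 0; 20 0 0 0 0; 20 0.08 -0.13 0 0; 20 0.09 -0.12 0 0; 20 0.10 -0.11 0 0; 20 0.11 -0.11 0 0; 20 0.11 -0.10 0 0; 20 0.12 -0.09 0 0"
}}

```text
time: 29.55
tool_pos: [0.608, -0.0874, 0.218]
tool_rot: [0.005, 0.382, 0.924, -0.0]
contact_force: [8.7, -6.8, -1.2]
gripper_width: 0.29
```

```bash
python3 -c "
from h import *
look(C)"
```

```text
t 29.55 tcp [ 0.608  -0.0874  0.218 ] r 0.0658 th -96.6 Frad 5.76 Fclock -9.46 F [ 8.74 -6.8  -1.22] w 24.8
```

Clear rise: about 6.1 → 9.5 N. One more 4° row to confirm the reading.

```bash
python3 -c "
from h import *
import time
for i in range(3): manip.grab_frame('side'); look(C)
crank(C,.065,[2,2],-100)"
```

```text
t 29.6 tcp [ 0.6075 -0.0873  0.218 ] r 0.0658 th -97.0 Frad 5.64 Fclock -8.08 F [ 7.33 -6.59  0.19] w 24.5
t 29.65 tcp [ 0.6075 -0.0873  0.218 ] r 0.0658 th -97.0 Frad 5.54 Fclock -7.32 F [ 6.59 -6.39  1.27] w 24.5
t 29.7 tcp [ 0.6075 -0.0873  0.218 ] r 0.0658 th -97.0 Frad 5.12 Fclock -6.81 F [ 6.14 -5.91  0.74] w 24.7
20 0.06 -0.04 0 0; 20 0.06 -0.04 0 0  th -104
```

{"name": "drive_tool", "arguments": {
  "commands": "20 0 0 0 0; 20 0 0 0 0; 20 0 0 0 0; 20 0 0 0 0; 20 0 0 0 0; 20 0 0 0 0; 20 0.06 -0.04 0 0; 20 0.07 -0.04 0 0"
}}

```text
time: 30.7
tool_pos: [0.6036, -0.0866, 0.218]
tool_rot: [0.005, 0.382, 0.924, -0.0]
contact_force: [7.4, -7.6, 0.1]
gripper_width: 0.288
```

```bash
python3 -c "
from h import *
look(C)
for i in range(3): manip.grab_frame('side'); look(C)"
```

```text
t 30.7 tcp [ 0.6036 -0.0866  0.218 ] r 0.0657 th -100.5 Frad 6.1 Fclock -8.66 F [ 7.4  -7.57  0.12] w 24.6
t 30.75 tcp [ 0.6033 -0.0866  0.218 ] r 0.0657 th -100.7 Frad 5.63 Fclock -8.57 F [ 7.38 -7.12  0.2 ] w 24.7
t 30.8 tcp [ 0.6033 -0.0865  0.218 ] r 0.0657 th -100.7 Frad 4.92 Fclock -7.55 F [ 6.51 -6.23 -0.24] w 24.6
t 30.85 tcp [ 0.6033 -0.0865  0.218 ] r 0.0657 th -100.7 Frad 6.89 Fclock -8.26 F [ 6.84 -8.31  0.26] w 24.6
```

{"name": "drive_tool", "arguments": {
  "commands": "20 0 0 0 0; 20 0 0 0 0; 20 0 0 0 0; 20 0 0 0 0; 20 0 0 0 0; 20 0 0 0 0; 20 0 0 0 0; 20 0.13 -0.07 0 0"
}}

```text
time: 31.85
tool_pos: [0.5994, -0.0855, 0.218]
tool_rot: [0.006, 0.382, 0.924, -0.001]
contact_force: [8.7, -8.5, -1.3]
gripper_width: 0.287
```

```bash
python3 -c "
from h import *
look(C)
for i in range(4): manip.grab_frame('side'); look(C)"
```

```text
t 31.85 tcp [ 0.5994 -0.0855  0.218 ] r 0.0655 th -104.2 Frad 6.13 Fclock -10.52 F [ 8.7  -8.52 -1.33] w 24.5
t 31.9 tcp [ 0.5989 -0.0854  0.218 ] r 0.0655 th -104.7 Frad 5.99 Fclock -7.49 F [ 5.73 -7.7   0.79] w 24.4
t 31.95 tcp [ 0.5989 -0.0854  0.218 ] r 0.0656 th -104.7 Frad 5.89 Fclock -8.5 F [ 6.73 -7.85  0.59] w 24.6
t 32.0 tcp [ 0.5989 -0.0854  0.218 ] r 0.0655 th -104.7 Frad 5.86 Fclock -8.02 F [ 6.27 -7.7   0.43] w 24.6
t 32.05 tcp [ 0.5989 -0.0854  0.218 ] r 0.0655 th -104.7 Frad 5.58 Fclock -7.7 F [ 6.03 -7.35  1.1 ] w 24.6
```

The readings fit 8 N/rad: 9.46 → 10.52 N over 7.6°. The total rise is about 4 N, so the load should be about 100–115 N. I'll let go and withdraw.

{"name": "drive_tool", "arguments": {
  "commands": "45 0 0 0 0; 45 0 0 0 0; 45 0 0 0 0; 45 0 0 0 0; 45 0 0 -0.5 0; 45 0 0 -0.8 0; 45 0 0 -1 0; 45 0 0 -1 0"
}}

```text
time: 33.05
tool_pos: [0.5963, -0.083, 0.3176]
tool_rot: [0.001, 0.382, 0.924, 0.0]
contact_force: [-0.8, 0.9, -0.5]
gripper_width: 0.528
```

{"name": "drive_tool", "arguments": {
  "commands": "45 0 0 -1 0; 45 0 0 -0.5 0; 45 0.5 0.8 0 0; 45 0.5 1 0 0; 45 0.5 1 0 0; 45 0.5 1 0 0; 45 0.5 1 0 0; 45 0 0 0 0"
}}

```text
time: 34.05
tool_pos: [0.6447, 0.0738, 0.3597]
tool_rot: [-0.001, 0.38, 0.925, -0.0]
contact_force: [-0.9, -0.8, 1.2]
gripper_width: 0.525
```

```bash
python3 - <<'E'
from h import *
look(C)
s=cv2.cvtColor(manip.grab_frame("side"),4); t=cv2.cvtColor(manip.grab_frame("top"),4); cv2.imwrite("pics/s7.png",s);cv2.imwrite("pics/t7.png",t)
u,v=map(int,proj("side",(.6,0,.05))); a=cv2.resize(np.clip(s[v-60:v+40,u-50:u+50]*1.6,0,255).astype('uint8'),(400,400),interpolation=2)
b=cv2.resize(t,(533,400),interpolation=2); cv2.imwrite("pics/g7.png",cv2.resize(np.hstack([a,b]),(800,343)))
E
```

```text
t 34.05 tcp [0.6447 0.0738 0.3597] r 0.1001 th 73.0 Frad -1.06 Fclock -0.59 F [-0.88 -0.84  1.16] w 44.9
```

View pics/g7.png

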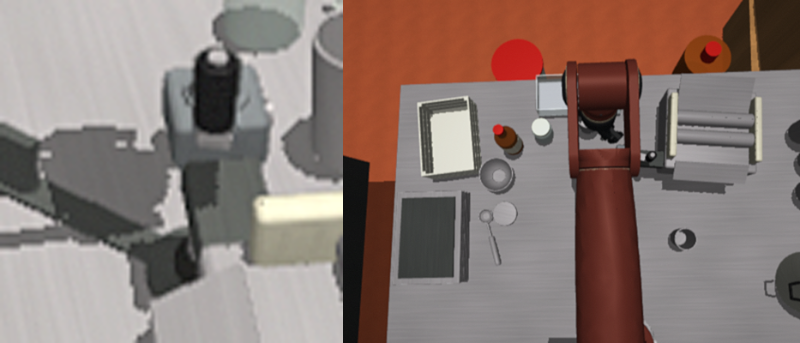

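The foot at about (180,262) sits on the plate head, the crank is free, and the other things are in their starting places. The arm is clear, so I'm handing in.

```bash
python3 -c "
from plant import manip
print(abs(manip.state()['joint_vel']).max()); print(manip.job_done())"
```

```text
0.018926854304286308
the job is handed in; nothing more can be done
None
```

The plate is under the foot, the jack is wound down onto it, and the job was handed in at about 34 s. No verdict came back, so the checks below are my own.

- **Plate:** I gripped it by the tab, slid and turned it under the raised foot, and let go. By dead reckoning from a circle fit, the head lay about 2 mm from the leg axis (tolerance 18 mm). Once it was under the leg the head was mostly hidden, so I could not measure it again after winding.
- **Winding:** I turned the crank clockwise about 655°. The push at the knob was a steady 5.5–6.6 N while free, then rose to 9.5 N and to 10.5 N 8° later, matching the stated 8 N per rad. I stopped at a rise of about 4 N, roughly 100–115 N on the foot (allowed 60–140 N).
- **Reading that disagreed:** one slower reading, 8.7 N, fits a rise of only about 3 N (80 N), still inside the band.
- **At the end:** the gripper was open and clear, and the wrist force was back to sensor noise. In the last picture the foot was on the plate, and the other kitchen things that could be seen looked unmoved. I judged that by eye, and the arm hid part of the view.

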